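# Ready the break tester: sweep off the ferrite pieces and zero the peak pointer

### The arm

A 6-joint arm with a two-finger parallel gripper is mounted at the origin on the work surface. World frame = base frame: x ahead of the robot, y to its left, z up, the work surface at z = 0. Lengths are in m, angles in rad, forces in N, time in s.
With the tool pointing down it reaches from about 0.3 to 1 m from the base axis. Payload 5.1 kg.
Tool frame: the origin (TCP) lies on the centre line of the jaws, within the pads' length; the fingertips stand 11 mm ahead of it and the grasp point (between the pads) lies 8 mm behind it; z points along the fingers, y is the line along which they close (so a half turn about z gives the same grasp; the last joint's range is limited). The gripper opens to 95 mm and grips with 3 to 60 N. Pads are 20 mm wide; open, the fingers measure 119 mm over their backs; the gripper's body (75 mm by 180 mm) begins 59 mm behind the grasp point.
Start: joints at [1.03, 0.124, 1.65, -0, 1.367, -0.083], TCP at [0.287, 0.583, 0.226] pointing down, gripper open.
Joint ranges: [-2.61, 2.61], [-1.02, 2.33], [0.03, 2.71], [-1.35, 4.49], [0.32, 2.68], [-2.91, 2.91]. Speed limits (rad/s): [2.57, 2.57, 3.14, 3.14, 3.14, 3.14].

### API

Orientations are given as a unit quaternion [x, y, z, w].
In Python, from cell import ctrl gives the robot as it stands.
- The arm moves only by the tool arm_command, never from a script. Its argument "commands" is a list of rows, each an object with "offset": the shift along the tool's x, y, z normalised to -1 to 1, where 1 is 25 cm, a list of three; "rot": the turn, a rotation vector about the tool's x, y, z normalised to -1 to 1, where 1 is 90 degrees, a list of three. In form: [{"offset": [dx, dy, dz], "rot": [rx, ry, rz]}, ...]. A call has 1 to 10 rows; each row shifts and turns the commanded pose from where the row before left it, along the tool's axes as they then stand; what a row does not reach is not made up. A row lasts 1/12 s, in which the tool goes at most 41.7 mm and 7.16 degrees, less where a joint would pass 70% of its speed; a pose out of reach is approached as far as the arm can. A call with a number of a shift or a turn outside -1 to 1 is refused whole. A call with a gripper value outside its range is refused whole. "claw" is the opening, from 0 (shut) to 1 (fully open), set as the call begins (left out, the last holds). The fingers move at their own pace and stop on an object; "grip_force" is the grip in N (left out, the last holds). Time passes only in rows, so rows that do not move let the fingers close. It gives the time, the measured TCP pose, the force, the opening and the grip force at its end, in the units of the state.
- ctrl.get_obs(): the state, without advancing time (a new reading comes with each control period).
- ctrl.get_image(name): name is "side" or "top" or "wrist"; returns the picture (480x640x3 uint8, red, green, blue); there is no depth.
- ctrl.camera_params(name): a dict with "fx", "fy", "cx", "cy" (pixels), "R" (3x3) and "t" (3): a world point X has camera coordinates R X + t. Camera axes: x right, y down, z forward; pixel columns grow to the right and rows downward; lengths in m; the calibration is good to about 2 mm. A picture is of the moment at which its call begins: read the wrist's pose just before it. camera_params takes no time and is no camera call; for the wrist camera it gives the pose at the moment of the call.
- ctrl.sign_off(): hands the job in; it is judged then, once.
The state is a dict: "time": time; "joint_positions": joint angles; "joint_velocities": joint speeds; "tau": joint torques, N m; "position": TCP position; "eef_rot": TCP orientation; "wrist_force": force on the tool from outside, world axes, zero at the start; "ft_torque": the same for the moment, N m; "width": opening from 0.0 (shut) to 1.0 (fully open); "grasp_force": force on a finger pad.
Only numpy, scipy, OpenCV 4.12 (cv2) and the standard library are available. Lean on these libraries where they do the work, as an engineer would, in place of code of your own. Each camera call takes 0.05 s, during which the arm holds its last target. There are 200 camera calls.

### The job

Get the break tester ready for its next test: with the scraper block, sweep all three pieces of broken ferrite off the plate into the catch tray (do not touch them with the fingers), and stand the scraper back upright in the middle of its mat. Then turn the dial's reset knob back until the red peak pointer rests at its zero stop, and let go. Leave the other things on the bench where they are.

Things in the scene. Friction and masses are not known exactly. Their poses are not given: they have to be found in the camera images.
- tester: Break tester, fixed. Origin at bench level, mid-way between its blue jaws. Own +x points away from the robot, +y left. Aluminium plate: surface 45 above bench, own x -80 (edge over the tray) to +90 (rear, open), own y +-60 between jaws 12 thick and 65 high. Dark catch tray in front (own -x). Cream dial housing at own y -72 to -198, 65 high. Black handwheel at own y +72 to +108, x 40, 66 high
- plate (a point): Middle of the plate's surface, 45 above the bench; axes as the tester's
- tray (a point): Centre of the catch tray's inner floor, 4 above the bench; axes as the tester's. Inside 102 (own x) x 137 (own y), rim 35 above the bench. The plate's front edge lies directly over the tray's rear wall
- peak (a joint): Angle of the reset knob and its red peak pointer, rad. 0 = on the zero stop (pointer at the broad green mark); grows clockwise seen from above, to 4.71 at full scale, so zeroing is a counterclockwise turn seen from above. Starts between 0.8 and 2.3; friction 0.04 N m, no spring, stays where left; rigid stop at 0
- knob (a point): Point on the knob's vertical axis at grip height, 93 above the bench (28 above the housing's top). Own x = direction of the red pointer and of the black grip bar: 42 long (own x), 14 wide (own y), from 9 to 34 above the housing; under it a round skirt 38 across. On the zero stop own x points along (-0.707, +0.707) in the tester's frame, i.e. tester yaw + 135 degrees
- scraper: Loose scraper block, 110 to 225 g, standing on its mat. Origin at the centre of its underside. Yellow foot 30 (own x) x 108 (own y) x 26 high; on it, centred, an orange handle 24 (own x) x 60 (own y), from 26 to 70 above the underside. It wipes with its long 108 face, which leaves 6 to each jaw
- mat: Black rubber mat fixed on the bench, 100 (own x) x 150 (own y) x 3 thick, origin at the centre of its underside; the scraper stands in its middle, on the left or on the right of the tester
- piece_a: One of three dark grey arc-shaped pieces of a broken ferrite ring lying on the plate, about 22 long, 11 wide, 12 high, 12 g. Origin within about 1 of its middle, half-way up its height
- piece_b: One of three dark grey arc-shaped pieces of a broken ferrite ring lying on the plate, about 22 long, 11 wide, 12 high, 12 g. Origin within about 1 of its middle, half-way up its height
- piece_c: One of three dark grey arc-shaped pieces of a broken ferrite ring lying on the plate, about 22 long, 11 wide, 12 high, 12 g. Origin within about 1 of its middle, half-way up its height
- multimeter: Bystander, loose: yellow multimeter lying flat, 150 x 78 x 36 high; not to be disturbed. Origin at the centre of its underside
- bottle: Bystander, loose: standing water bottle, 64 across, 200 high; not to be disturbed. Origin at the centre of its underside
- screwdriver: Bystander, loose: red-handled screwdriver lying down behind the tester; not to be disturbed
- solder_spool: Bystander, loose: grey solder spool standing on its flange, 60 across, 50 high; not to be disturbed. Origin at the centre of its underside
- capacitor: Bystander, loose: standing blue capacitor can, 36 across, 60 high; not to be disturbed. Origin at the centre of its underside
- core: Bystander, loose: whole dark ferrite ring lying flat, 40 across, 12 high; not to be disturbed. Origin at the centre of its underside
- mouse: Bystander, loose: black computer mouse; not to be disturbed. Origin at the centre of its underside
Not all that is in view belongs to the job. What is shaped like the scraper but blue, green or turquoise is not meant.

How it is judged:
By the outcome, as a careful person would: the job done as asked, in the order asked, and still so for the second after the job is handed in, with the robot touching nothing.
It also fails if it takes over 72 s, if anything falls off the work surface, if the arm or the gripper's body presses on something with over 40 N, if the wrist force passes 120 N, or if a joint passes its speed limit or range.

## Working session

There is one attempt and no reset: what is moved stays moved. The work goes in short steps, Python scripts to look and compute and a tool call to move; the robot and the scene stay as the last step left them, time stands still between calls to the robot, and variables do not carry over. Pictures are saved under pics/ and viewed, at most 10 in all, crops included, and the job is handed in when it is done.

Besides the shell and the picture viewer there is one more tool, called as name([rows], argument=value, ...), one row to a line, values as JSON. arm_command: Moves the arm, as the interface text tells. Scaled input: -1 to 1 covers 25 cm each way for a shift and 90 degrees each way for a turn. Its arguments: {"type":"object","properties":{"commands":{"type":"array","items":{"type":"object","properties":{"offset":{"type":"array","items":{"type":"number"}},"rot":{"type":"array","items":{"type":"number"}}}}},"claw":{"type":"number"},"grip_force":{"type":"number"}},"required":["commands"]}

```bash
ls; mkdir -p pics
python3 - <<'E'
from cell import ctrl
import cv2,numpy as np
print(ctrl.get_obs())
for n in ("top","side"):
    cv2.imwrite(f"pics/{n}0.png",ctrl.get_image(n)[:,:,::-1])
    print(n,ctrl.camera_params(n))
E
```

```text
pics
{'time': 0.0, 'joint_positions': array([ 1.03038137e+00,  1.24524600e-01,  1.65164269e+00, -3.36727224e-06,
        1.36751718e+00, -8.25992230e-02]), 'joint_velocities': array([-4.09755656e-04,  4.47857292e-04, -8.12549359e-04, -3.56844317e-04,
        7.49895761e-04,  7.17879278e-06]), 'tau': array([-3.12218172e-04, -4.17580676e+01, -3.59936213e+01,  7.75409304e-02,
        4.89742693e-02, -1.48968834e-04]), 'position': array([0.28700306, 0.58252202, 0.22439293]), 'eef_rot': array([ 2.26913559e-01,  9.73914341e-01, -9.96075167e-04, -3.18994317e-04]), 'wrist_force': array([-0.17613113,  0.09755858,  0.34789309]), 'ft_torque': array([-0.02337843, -0.01774886, -0.01701393]), 'grasp_force': 0.0, 'width': 0.9994987002287665}
top {'fx': 464.55311078094644, 'fy': 464.55311078094644, 'cx': 314.1075025803272, 'cy': 250.37465837554592, 'R': array([[ 0.02381925, -0.99969435,  0.00662192],
       [-0.99223439, -0.02444933, -0.12195548],
       [ 0.1220801 , -0.00366561, -0.99251348]]), 't': array([-0.08366566,  0.53031093,  1.15610017])}
side {'fx': 580.0244320083079, 'fy': 580.0244320083079, 'cx': 312.4063444836639, 'cy': 236.40110952784278, 'R': array([[ 0.97899423, -0.20321113,  0.01659928],
       [-0.14292878, -0.74207253, -0.65490436],
       [ 0.14540173,  0.63877507, -0.75552944]]), 't': array([-0.51605187,  0.07502672,  1.32835696])}
```

View pics/top0.png

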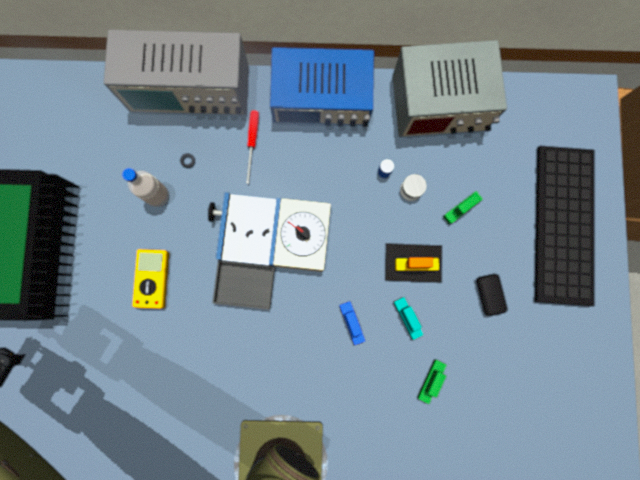

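View pics/side0.png

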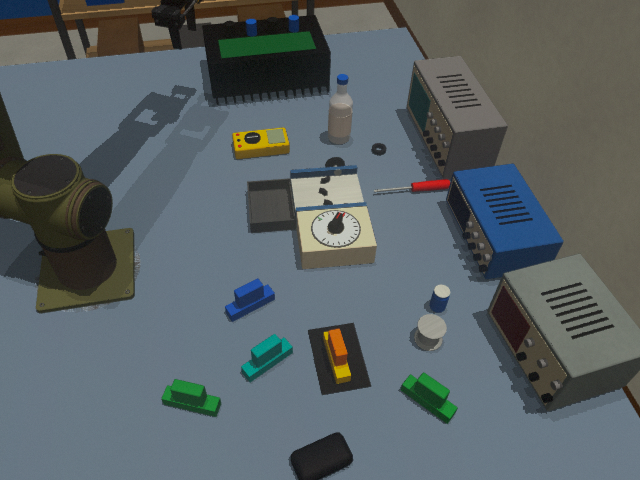

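The top view shows the scraper at about (417,264) on the mat (413,263), the plate at about (249,230) and the dial at about (303,234), with its pointer going up-left. The side view confirms the layout and shows the three pieces on the plate.

```bash
cat > h.py <<'E'
import cv2,numpy as np
from cell import ctrl
def ray(n,uv,z,P=None):
    p=P or ctrl.camera_params(n);R=np.array(p['R']);t=np.array(p['t'])
    uv=np.atleast_2d(np.float64(uv))
    d=np.c_[(uv[:,0]-p['cx'])/p['fx'],(uv[:,1]-p['cy'])/p['fy'],np.ones(len(uv))]@R
    c=-R.T@t
    return (c+d*((z-c[2])/d[:,2])[:,None])[:,:2]
def blobs(im,lo,hi,roi,amin=15,k=0):
    hsv=cv2.cvtColor(im,cv2.COLOR_BGR2HSV);m=cv2.inRange(hsv,np.array(lo),np.array(hi))
    x0,y0,x1,y1=roi;z=np.zeros_like(m);z[y0:y1,x0:x1]=m[y0:y1,x0:x1]
    cs=cv2.findContours(z,cv2.RETR_EXTERNAL,cv2.CHAIN_APPROX_NONE)[0]
    return sorted([c for c in cs if cv2.contourArea(c)>=amin],key=cv2.contourArea,reverse=True)
def rect(n,c,z):
    w=ray(n,c.reshape(-1,2),z).astype(np.float32)*1000
    (cx,cy),(a,b),ang=cv2.minAreaRect(w)
    return np.round([cx,cy,a,b,ang],1)
E
python3 - <<'E'
from h import *
im=cv2.imread('pics/top0.png')
R=(205,185,340,315)
for nm,lo,hi,roi,z,k in [("yellowfoot",(22,150,120),(35,255,255),(385,240,445,290),.026,2),("orange",(5,150,120),(21,255,255),(385,240,445,290),.070,1),("mat",(0,0,0),(180,255,60),(370,235,450,290),.003,1),
 ("jaws",(95,100,60),(125,255,255),R,.065,2),("white",(0,0,180),(180,60,255),R,.045,3),("cream",(15,15,150),(40,120,255),R,.065,2),("pieces",(0,0,0),(180,255,110),(226,200,274,262),.051,6),("red",(0,120,80),(8,255,255),(278,210,325,255),.075,1),("tray",(0,0,0),(180,255,110),(205,255,280,312),.035,1),("knob",(0,0,0),(180,255,60),(285,215,322,252),.099,2)]:
    for c in blobs(im,lo,hi,roi,4)[:k]: print(nm,cv2.boundingRect(c),cv2.contourArea(c),rect("top",c,z))
crop=im[180:315,200:340]
cv2.imwrite('pics/c1.png',cv2.resize(crop,None,fx=4.4,fy=4.4,interpolation=cv2.INTER_CUBIC))
E
```

```text
yellowfoot (395, 257, 45, 14) 214.5 [ 505.6 -335.8   33.5  113.5    1.4]
orange (406, 257, 28, 12) 252.5 [ 503.8 -332.1   27.3   67.6    1.4]
mat (386, 244, 55, 38) 1846.0 [ 509.6 -330.6  142.    94.4   89.1]
jaws (216, 192, 13, 68) 264.5 [586.1 161.9  14.2 170.8  85.3]
jaws (270, 198, 10, 68) 120.5 [574.1  30.    7.  170.9  85.3]
white (273, 191, 60, 79) 3375.0 [584.3 -40.2 136.1 194.3  85.3]
white (222, 193, 54, 72) 3056.0 [583.7  96.2 119.2 175.2  85.3]
white (214, 211, 8, 4) 14.0 [622.  178.3   7.8  18.    1.4]
cream (274, 263, 50, 8) 23.0 [486.8 -32.8 122.4   5.4  85.6]
pieces (263, 230, 6, 5) 8.5 [573.1  53.9   5.4  14.3  47.1]
pieces (247, 231, 5, 5) 6.5 [571.   95.5   5.   14.   35.7]
red (296, 227, 7, 6) 11.5 [580.7 -33.1  17.7   7.1  46.1]
tray (213, 260, 67, 50) 2418.5 [440.3  99.3 156.3 112.8  85.7]
knob (297, 230, 11, 9) 31.0 [559.3 -37.5  31.2  11.8  56.1]
```

View pics/c1.png

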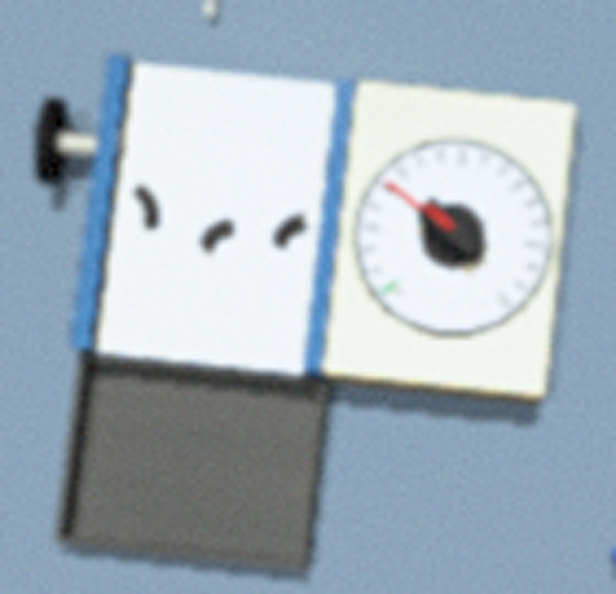

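The crop (×4.4, origin (200,180)) shows three dark arcs at about (147,207), (217,236) and (290,231). The dial centre is at about (453,237), the pointer tip at (388,184) and the green zero mark at (388,288).

Run:
```python
from h import *
def q(p,z): return np.round(ray("top",(np.array(p)+.5)/4.4+[199.5,179.5],z)*1000,1)
print("jawL outer",q([(108,55),(73,348)],.065).tolist())
print("jawR/housing",q([(355,80),(323,375)],.065).tolist())
print("housing R",q([(577,103),(545,398)],.065).tolist())
print("plate near corners",q([(95,352),(307,375)],.045).tolist(), "far", q([(133,63),(335,83)],.045).tolist())
print("dial centre",q([(453,237),(356,237),(550,237),(453,140),(453,334)],.066).tolist())
print("pointer tip, green",q([(388,184),(388,288)],.066).tolist(),q([(388,184)],.075).tolist())
print("pieces",q([(147,207),(217,236),(290,231)],.053).tolist(), "ends",q([(138,188),(152,226),(208,249),(231,224),(280,243),(303,217)],.053).tolist())
p=ctrl.camera_params("top");print(-np.array(p['R']).T@p['t'])
im=cv2.imread('pics/top0.png')
c=blobs(im,(5,150,120),(35,255,255),(385,240,445,290),4)[0]
print(cv2.boundingRect(c), rect("top",c,.026))
print("mat",rect("top",blobs(im,(0,0,0),(180,255,60),(370,235,450,290))[0],.003))
# side: orange top, foot
s=cv2.imread('pics/side0.png')
for z in(.07,): 
  c=blobs(s,(5,150,120),(17,255,255),(300,310,380,400),4)[0];print("side orange",cv2.boundingRect(c),rect("side",c,z))
c=blobs(s,(0,0,0),(180,255,50),(300,315,375,400),4)[0];print("side mat",rect("side",c,.003))
```

```text
jawL outer [[670.8, 159.9], [501.4, 171.6]]
jawR/housing [[659.7, 17.8], [489.6, 30.3]]
housing R [[649.5, -109.8], [479.7, -95.0]]
plate near corners [[501.4, 163.0], [491.2, 41.1]] far [[671.3, 149.0], [662.4, 30.9]]
dial centre [[569.9, -40.8], [568.5, 14.2], [571.3, -95.9], [625.9, -39.3], [514.5, -42.3]]
pointer tip, green [[599.5, -3.0], [539.8, -4.9]] [[597.8, -3.5]]
pieces [[585.0, 135.6], [569.2, 94.8], [573.1, 53.1]] ends [[596.0, 141.3], [574.1, 132.3], [561.5, 99.6], [576.3, 87.0], [566.0, 58.5], [581.4, 45.9]]
[ 0.38704877 -0.06643653  1.21267335]
(395, 257, 45, 14) [ 505.6 -335.8   33.5  113.5    1.4]
mat [ 509.6 -330.6  142.    94.4   89.1]
side orange (329, 329, 19, 28) [ 506.4 -336.1   22.8   59.7    1.7]
side mat [ 510.9 -332.2  148.7   98.8   89.4]
```

arm_command([
  {"offset": [0, 0, 0], "rot": [0, 0, 0.071]},
  {"offset": [0, 0, 0], "rot": [0, 0, 0.071]},
  {"offset": [0, 0, 0], "rot": [0, 0, 0.071]},
  {"offset": [0, 0, 0], "rot": [0, 0, 0.071]},
  {"offset": [0, 0, 0], "rot": [0, 0, 0.071]},
  {"offset": [0, 0, 0], "rot": [0, 0, 0.071]},
  {"offset": [0, 0, 0], "rot": [0, 0, 0.071]},
  {"offset": [0, 0, 0], "rot": [0, 0, 0.071]},
  {"offset": [0, 0, 0], "rot": [0, 0, 0.071]},
  {"offset": [0, 0, 0], "rot": [0, 0, 0.07]},
])

```text
time: 0.93
position: [0.2871, 0.5827, 0.2249]
eef_rot: [0.709, 0.705, -0.001, 0.0]
wrist_force: [0.0, 0.6, 0.9]
width: 0.997
grasp_force: 0.0
```

arm_command([
  {"offset": [-0.07, 0.017, 0], "rot": [0, 0, 0]},
  {"offset": [-0.147, 0.035, 0], "rot": [0, 0, 0]},
  {"offset": [-0.147, 0.035, 0], "rot": [0, 0, 0]},
  {"offset": [-0.147, 0.035, 0], "rot": [0, 0, 0]},
  {"offset": [-0.147, 0.035, 0], "rot": [0, 0, 0]},
  {"offset": [-0.147, 0.035, 0], "rot": [0, 0, 0]},
  {"offset": [-0.147, 0.035, 0], "rot": [0, 0, 0]},
  {"offset": [-0.147, 0.035, 0], "rot": [0, 0, 0]},
  {"offset": [-0.147, 0.035, 0], "rot": [0, 0, 0]},
  {"offset": [-0.147, 0.035, 0], "rot": [0, 0, 0]},
])

```text
time: 1.77
position: [0.3697, 0.2329, 0.2252]
eef_rot: [0.707, 0.707, -0.0, 0.0]
wrist_force: [0.7, -0.1, 0.5]
width: 0.999
grasp_force: 0.0
```

arm_command([
  {"offset": [-0.147, 0.035, 0], "rot": [0, 0, 0]},
  {"offset": [-0.147, 0.035, 0], "rot": [0, 0, 0]},
  {"offset": [-0.147, 0.035, 0], "rot": [0, 0, 0]},
  {"offset": [-0.147, 0.035, 0], "rot": [0, 0, 0]},
  {"offset": [-0.147, 0.035, 0], "rot": [0, 0, 0]},
  {"offset": [-0.147, 0.035, 0], "rot": [0, 0, 0]},
  {"offset": [-0.147, 0.035, 0], "rot": [0, 0, 0]},
  {"offset": [-0.147, 0.035, 0], "rot": [0, 0, 0]},
  {"offset": [-0.147, 0.035, 0], "rot": [0, 0, 0]},
  {"offset": [-0.147, 0.035, 0], "rot": [0, 0, 0]},
])

```text
time: 2.6
position: [0.457, -0.1347, 0.2253]
eef_rot: [0.708, 0.707, 0.0, -0.0]
wrist_force: [-0.4, 1.4, 0.1]
width: 1.002
grasp_force: 0.0
```

arm_command([
  {"offset": [-0.147, 0.035, 0], "rot": [0, 0, 0]},
  {"offset": [-0.147, 0.035, 0], "rot": [0, 0, 0]},
  {"offset": [-0.147, 0.035, 0], "rot": [0, 0, 0]},
  {"offset": [-0.147, 0.035, 0], "rot": [0, 0, 0]},
  {"offset": [-0.147, 0.035, 0], "rot": [0, 0, 0]},
  {"offset": [-0.07, 0.017, 0], "rot": [0, 0, 0]},
  {"offset": [0, 0, 0], "rot": [0, 0, 0]},
  {"offset": [0, 0, 0], "rot": [0, 0, 0]},
])

```text
time: 3.27
position: [0.5047, -0.3344, 0.2247]
eef_rot: [0.708, 0.706, 0.0, -0.001]
wrist_force: [-0.0, -0.9, -0.4]
width: 0.999
grasp_force: 0.0
```

```bash
cat >> h.py <<'E'
def pose():
    o=ctrl.get_obs();x,y,z,w=o['eef_rot'];
    from scipy.spatial.transform import Rotation as Ro
    M=Ro.from_quat(o['eef_rot']).as_matrix()
    print("t",round(o['time'],2),"tcp",np.round(o['position']*1000,1),"toolY",round(np.degrees(np.arctan2(M[1,1],M[0,1])),2),"zax",np.round(M[:,2],3),"F",np.round(o['wrist_force'],1),"w",round(o['width'],3),"g",round(o['grasp_force'],1))
E
python3 - <<'E'
from h import *
pose();P=ctrl.camera_params("wrist");im=ctrl.get_image("wrist")[:,:,::-1];cv2.imwrite("pics/w1.png",im)
print(P)
E
```

```text
t 3.27 tcp [ 504.7 -334.4  224.7] toolY -0.13 zax [-0.001  0.002 -1.   ] F [-0.  -0.9 -0.4] w 0.999 g 0.0
{'fx': 359.5369178695765, 'fy': 359.5369178695765, 'cx': 320.14397401346054, 'cy': 237.26432219737308, 'R': array([[ 0.99999662, -0.00207168, -0.00156894],
       [-0.00155775, -0.96109898,  0.27619979],
       [-0.00208011, -0.27619641, -0.96109896]]), 't': array([-0.50700359, -0.35178786,  0.29867227])}
```

View pics/w1.png

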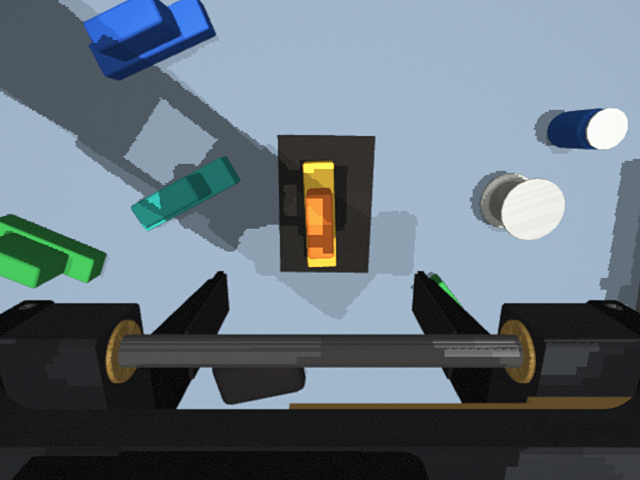

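The wrist view shows the scraper almost vertical at pixel x≈320 (orange x 306–334, yellow y 162–266) on the mat, whose corners are (279,136), (375,137), (369,272) and (281,271).

Run:
```python
from h import *
P=ctrl.camera_params("wrist")
q=lambda u,z:np.round(ray("wrist",u,z,P)*1000,1).tolist()
print("mat",q([(279,136),(375,137),(369,272),(281,271)],.003))
im=cv2.imread('pics/w1.png')
hsv=cv2.cvtColor(im,cv2.COLOR_BGR2HSV)
m=cv2.inRange(hsv,(5,150,60),(35,255,255));mo=cv2.inRange(hsv,(5,150,60),(19,255,255))
for v in range(158,272,6):
    a=np.flatnonzero(m[v,280:370])+280;b=np.flatnonzero(mo[v,280:370])+280
    print(v,(a[0],a[-1]) if len(a) else 0,(b[0],b[-1]) if len(b) else 0)
print("foot far/near",q([(304,162),(333,162),(307,266),(335,265)],.029))
print("handle",q([(306,200),(333,200),(308,258),(334,258)],.073))
```

```text
mat [[464.5, -257.8], [562.4, -258.8], [561.7, -406.2], [462.0, -404.9]]
158 0 0
164 (np.int64(303), np.int64(333)) 0
170 (np.int64(302), np.int64(333)) 0
176 (np.int64(303), np.int64(333)) 0
182 (np.int64(303), np.int64(333)) 0
188 (np.int64(304), np.int64(334)) (np.int64(310), np.int64(329))
194 (np.int64(304), np.int64(334)) (np.int64(306), np.int64(331))
200 (np.int64(304), np.int64(334)) (np.int64(305), np.int64(332))
206 (np.int64(305), np.int64(334)) (np.int64(305), np.int64(332))
212 (np.int64(305), np.int64(334)) (np.int64(305), np.int64(332))
218 (np.int64(305), np.int64(334)) (np.int64(306), np.int64(332))
224 (np.int64(305), np.int64(335)) (np.int64(306), np.int64(332))
230 (np.int64(306), np.int64(335)) (np.int64(306), np.int64(333))
236 (np.int64(306), np.int64(335)) (np.int64(306), np.int64(333))
242 (np.int64(306), np.int64(335)) (np.int64(308), np.int64(333))
248 (np.int64(307), np.int64(335)) (np.int64(307), np.int64(333))
254 (np.int64(307), np.int64(336)) (np.int64(307), np.int64(333))
260 (np.int64(307), np.int64(336)) 0
266 (np.int64(308), np.int64(334)) 0
foot far/near [[490.9, -281.9], [518.9, -281.9], [492.6, -389.1], [522.0, -388.0]]
handle [[494.2, -311.2], [517.7, -311.2], [495.4, -364.8], [519.1, -364.8]]
```

arm_command([
  {"offset": [-0.004, 0.007, 0], "rot": [0, 0, -0.017]},
  {"offset": [0, 0, 0.12], "rot": [0, 0, 0]},
  {"offset": [0, 0, 0.14], "rot": [0, 0, 0]},
  {"offset": [0, 0, 0.14], "rot": [0, 0, 0]},
  {"offset": [0, 0, 0.12], "rot": [0, 0, 0]},
  {"offset": [0, 0, 0.1], "rot": [0, 0, 0]},
  {"offset": [0, 0, 0.06], "rot": [0, 0, 0]},
  {"offset": [0, 0, 0.027], "rot": [0, 0, 0]},
  {"offset": [0, 0, 0], "rot": [0, 0, 0]},
  {"offset": [0, 0, 0], "rot": [0, 0, 0]},
])

```text
time: 4.15
position: [0.5073, -0.3345, 0.0497]
eef_rot: [0.697, 0.717, 0.0, 0.0]
wrist_force: [0.2, -0.1, 1.1]
width: 1.0
grasp_force: 0.0
```

arm_command([
  {"offset": [0, 0, 0], "rot": [0, 0, 0]},
  {"offset": [0, 0, 0], "rot": [0, 0, 0]},
  {"offset": [0, 0, 0], "rot": [0, 0, 0]},
  {"offset": [0, 0, 0], "rot": [0, 0, 0]},
  {"offset": [0, 0, 0], "rot": [0, 0, 0]},
  {"offset": [0, 0, 0], "rot": [0, 0, 0]},
  {"offset": [0, 0, 0], "rot": [0, 0, 0]},
  {"offset": [0, 0, 0], "rot": [0, 0, 0]},
], claw=0, grip_force=35)

```text
time: 4.82
position: [0.5069, -0.3351, 0.0488]
eef_rot: [0.698, 0.716, 0.0, -0.0]
wrist_force: [0.3, 0.3, 0.6]
width: 0.494
grasp_force: 0.0
```

```bash
python3 -c "
from h import *
pose()"
```

```text
t 4.82 tcp [ 506.9 -335.1   48.8] toolY 1.48 zax [-0.  0. -1.] F [0.3 0.3 0.6] w 0.494 g 0.0
```

Fingers are slow; wait for them.

arm_command([
  {"offset": [0, 0, 0], "rot": [0, 0, 0]},
  {"offset": [0, 0, 0], "rot": [0, 0, 0]},
  {"offset": [0, 0, 0], "rot": [0, 0, 0]},
  {"offset": [0, 0, 0], "rot": [0, 0, 0]},
  {"offset": [0, 0, 0], "rot": [0, 0, 0]},
  {"offset": [0, 0, 0], "rot": [0, 0, 0]},
])

```text
time: 5.32
position: [0.5068, -0.3351, 0.0488]
eef_rot: [0.698, 0.716, -0.0, -0.0]
wrist_force: [-0.1, -0.0, -0.4]
width: 0.25
grasp_force: 35.0
```

```bash
python3 -c "
from h import *
pose()"
```

```text
t 5.32 tcp [ 506.8 -335.1   48.8] toolY 1.49 zax [-0.  0. -1.] F [-0.1 -0.  -0.4] w 0.25 g 35.0
```

arm_command([
  {"offset": [0, 0, -0.05], "rot": [0, 0, 0]},
  {"offset": [0, 0, -0.1], "rot": [0, 0, 0]},
  {"offset": [0, 0, -0.12], "rot": [0, 0, 0.017]},
  {"offset": [0, 0, -0.12], "rot": [0, 0, 0.017]},
  {"offset": [0, 0, -0.11], "rot": [0, 0, 0.017]},
  {"offset": [0, 0, -0.07], "rot": [0, 0, 0.017]},
  {"offset": [0, 0, -0.03], "rot": [0, 0, 0]},
  {"offset": [0, 0, 0], "rot": [0, 0, 0]},
])

```text
time: 5.98
position: [0.508, -0.3358, 0.2021]
eef_rot: [0.735, 0.678, 0.0, 0.003]
wrist_force: [0.3, -0.8, -1.5]
width: 0.253
grasp_force: 35.0
```

arm_command([
  {"offset": [0.06, 0.006, 0], "rot": [0, 0, 0]},
  {"offset": [0.12, 0.012, 0], "rot": [0, 0, 0]},
  {"offset": [0.15, 0.016, 0], "rot": [0, 0, 0]},
  {"offset": [0.16, 0.017, 0], "rot": [0, 0, 0]},
  {"offset": [0.16, 0.017, 0], "rot": [0, 0, 0]},
  {"offset": [0.16, 0.017, 0], "rot": [0, 0, 0]},
  {"offset": [0.16, 0.017, 0], "rot": [0, 0, 0]},
  {"offset": [0.16, 0.017, 0], "rot": [0, 0, 0]},
  {"offset": [0.15, 0.016, 0], "rot": [0, 0, 0]},
  {"offset": [0.12, 0.012, 0], "rot": [0, 0, 0]},
])

```text
time: 6.82
position: [0.5702, 0.0144, 0.1962]
eef_rot: [0.734, 0.679, -0.001, -0.002]
wrist_force: [0.4, -0.4, -1.2]
width: 0.251
grasp_force: 35.0
```

arm_command([
  {"offset": [0.06, 0.006, 0], "rot": [0, 0, 0]},
  {"offset": [0.017, 0.001, 0], "rot": [0, 0, 0]},
  {"offset": [0, 0, 0], "rot": [0, 0, 0]},
  {"offset": [0, 0, 0], "rot": [0, 0, 0]},
])

```text
time: 7.15
position: [0.5741, 0.0296, 0.1974]
eef_rot: [0.735, 0.678, -0.001, -0.001]
wrist_force: [0.4, -0.4, -2.2]
width: 0.247
grasp_force: 35.0
```

Run:
```python
from h import *
import pickle
pose();P=ctrl.camera_params("wrist");im=ctrl.get_image("wrist")[:,:,::-1];cv2.imwrite("pics/w2.png",im);pickle.dump(P,open("w2.pkl","wb"))
```

```text
t 7.15 tcp [574.1  29.6 197.4] toolY -4.61 zax [-0.003 -0.    -1.   ] F [ 0.4 -0.4 -2.2] w 0.247 g 35.0
```

View pics/w2.png

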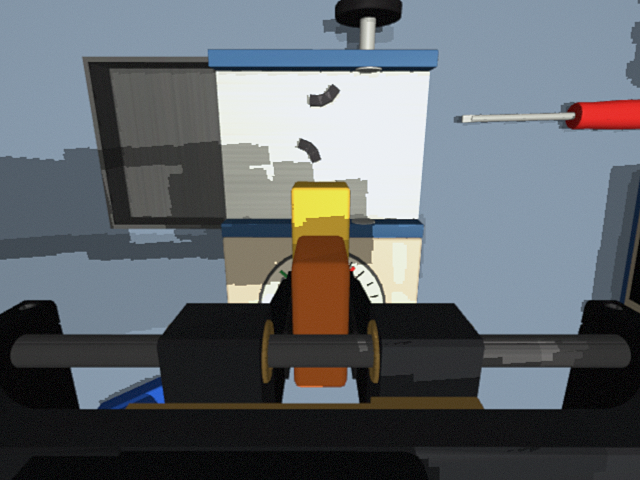

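The wrist view shows the left jaw's outer top edge running (209,50)–(437,50) and the right jaw/housing seam at (223,237)–(423,236). The plate's front edge is at u≈220 and its rear edge at u≈425. The scraper hangs at u≈321, square to the plate.

Run:
```python
from h import *
import pickle
P=pickle.load(open("w2.pkl","rb"))
q=lambda u,z:np.round(ray("wrist",u,z,P)*1000,1)
L=q([(209,50),(437,50)],.065);R=q([(223,237),(423,236)],.065)
print("L",L.tolist(),"R",R.tolist());m=(L.mean(0)+R.mean(0))/2;d=L.mean(0)-R.mean(0)
for a in(L,R): v=a[1]-a[0];print(np.degrees(np.arctan2(v[1],v[0])),np.hypot(*v))
print("mid",m,"width",np.hypot(*d),"yaw",np.degrees(np.arctan2(-d[0],d[1])))
print("plate front/rear",q([(218,71),(223,219),(430,71),(421,219)],.045).tolist())
print("scraper foot top front end",q([(292,185),(350,185)],.1974-.0458+.026).tolist())
im=cv2.imread('pics/w2.png')
for u in (240,280,400): print(u,[(v,im[v,u].tolist()) for v in list(range(46,74,2))+list(range(214,242,2))])
```

```text
L [[505.5, 172.3], [671.9, 158.8]] R [[493.6, 30.2], [661.6, 17.7]]
-4.638237011179747 166.9467280302312
-4.255237961999226 168.46438792813157
mid [583.15  94.75] width 142.03439724235818 yaw -4.4822403704248766
plate front/rear [[504.9, 161.2], [490.1, 41.4], [672.7, 147.7], [665.3, 27.4]]
scraper foot top front end [[566.4, 83.9], [595.1, 81.6]]
240 [(46, [171, 152, 135]), (48, [164, 146, 130]), (50, [161, 118, 72]), (52, [166, 122, 77]), (54, [168, 122, 79]), (56, [167, 121, 78]), (58, [167, 124, 80]), (60, [166, 122, 78]), (62, [167, 123, 76]), (64, [171, 126, 82]), (66, [122, 88, 55]), (68, [40, 29, 20]), (70, [56, 52, 44]), (72, [226, 238, 236]), (214, [147, 155, 156]), (216, [145, 155, 153]), (218, [111, 115, 111]), (220, [54, 36, 21]), (222, [54, 37, 22]), (224, [71, 50, 26]), (226, [75, 53, 33]), (228, [76, 55, 32]), (230, [77, 57, 34]), (232, [74, 54, 32]), (234, [72, 51, 28]), (236, [75, 56, 44]), (238, [99, 119, 129]), (240, [106, 123, 133])]
280 [(46, [172, 154, 136]), (48, [161, 143, 127]), (50, [163, 118, 75]), (52, [170, 124, 83]), (54, [169, 124, 80]), (56, [170, 126
[... 420 characters left out ...]
(236, [73, 54, 35]), (238, [99, 118, 129]), (240, [104, 123, 132])]
400 [(46, [174, 157, 138]), (48, [164, 147, 131]), (50, [159, 116, 76]), (52, [172, 127, 84]), (54, [173, 127, 85]), (56, [175, 131, 87]), (58, [172, 129, 86]), (60, [176, 130, 89]), (62, [177, 132, 90]), (64, [179, 135, 92]), (66, [134, 98, 62]), (68, [39, 28, 14]), (70, [65, 58, 51]), (72, [241, 250, 247]), (214, [240, 240, 235]), (216, [242, 241, 237]), (218, [242, 241, 237]), (220, [45, 27, 11]), (222, [57, 41, 25]), (224, [117, 86, 52]), (226, [172, 127, 83]), (228, [150, 111, 72]), (230, [150, 111, 73]), (232, [146, 109, 68]), (234, [147, 108, 69]), (236, [141, 100, 60]), (238, [141, 171, 187]), (240, [186, 222, 230])]
```

arm_command([
  {"offset": [0.05, 0.045, 0], "rot": [0, 0, 0]},
  {"offset": [0.08, 0.068, 0], "rot": [0, 0, 0]},
  {"offset": [0.08, 0.068, 0], "rot": [0, 0, 0]},
  {"offset": [0.054, 0.047, 0], "rot": [0, 0, 0]},
  {"offset": [0, 0, 0.08], "rot": [0, 0, 0]},
  {"offset": [0, 0, 0.1], "rot": [0, 0, 0]},
  {"offset": [0, 0, 0.08], "rot": [0, 0, 0]},
  {"offset": [0, 0, 0], "rot": [0, 0, 0]},
  {"offset": [0, 0, 0], "rot": [0, 0, 0]},
])

```text
time: 7.95
position: [0.6361, 0.0896, 0.1322]
eef_rot: [0.736, 0.677, -0.002, -0.001]
wrist_force: [-0.2, 0.3, -0.2]
width: 0.251
grasp_force: 35.0
```

Run:
```python
from h import *
import pickle
pose();P=ctrl.camera_params("wrist");im=ctrl.get_image("wrist")[:,:,::-1];cv2.imwrite("pics/w3.png",im);pickle.dump(P,open("w3.pkl","wb"))
```

```text
t 7.95 tcp [636.1  89.6 132.2] toolY -4.73 zax [-0.004 -0.    -1.   ] F [-0.2  0.3 -0.2] w 0.251 g 35.0
```

View pics/w3.png

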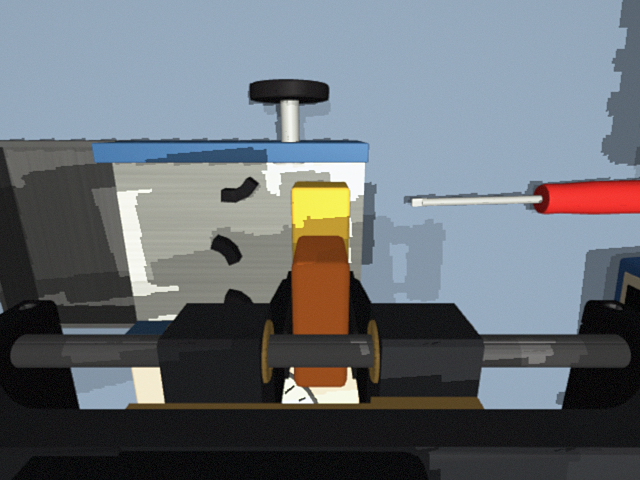

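The pieces lie ahead of the block at (240,190), (227,250) and (238,298), clear of the foot, whose end edge is at v≈185. The left jaw's inner top edge is at v≈161.

Run:
```python
from h import *
import pickle
P=pickle.load(open("w3.pkl","rb"))
q=lambda u,z:np.round(ray("wrist",u,z,P)*1000,1)
im=cv2.imread('pics/w3.png')
print([(v,im[v,321].tolist()) for v in range(138,192,2)])
J=q([(94,143),(368,143)],.065);print("jaw outer",J.tolist())
F=q([(292,185),(350,185)],.1124);print("foot",F.tolist())
d=(J[1]-J[0])/np.hypot(*(J[1]-J[0]));n=np.array([-d[1],d[0]])
print("gap foot->jaw outer (want 18)",(J[0]-F)@n,"yaw",np.degrees(np.arctan2(d[1],d[0])))
```

```text
[(138, [183, 165, 145]), (140, [82, 67, 53]), (142, [98, 71, 46]), (144, [201, 156, 107]), (146, [200, 153, 105]), (148, [201, 154, 106]), (150, [200, 150, 104]), (152, [197, 149, 101]), (154, [199, 149, 104]), (156, [196, 149, 102]), (158, [195, 146, 99]), (160, [197, 146, 98]), (162, [180, 172, 161]), (164, [243, 249, 249]), (166, [250, 249, 247]), (168, [251, 249, 247]), (170, [253, 251, 248]), (172, [176, 185, 181]), (174, [162, 172, 171]), (176, [164, 176, 173]), (178, [171, 180, 179]), (180, [122, 130, 130]), (182, [32, 88, 111]), (184, [30, 92, 115]), (186, [30, 95, 120]), (188, [66, 205, 244]), (190, [80, 235, 247])]
jaw outer [[506.5, 173.0], [672.7, 159.3]]
foot [[628.5, 144.0], [657.1, 141.6]]
gap foot->jaw outer (want 18) [18.87940896 18.92174432] yaw -4.7122835036329
```

arm_command([
  {"offset": [0.005, 0, 0.04], "rot": [0, 0, 0]},
  {"offset": [0, 0, 0.05], "rot": [0, 0, 0]},
  {"offset": [0, 0, 0.04], "rot": [0, 0, 0]},
  {"offset": [0, 0, 0.018], "rot": [0, 0, 0]},
  {"offset": [0, 0, 0], "rot": [0, 0, 0]},
  {"offset": [0, 0, 0], "rot": [0, 0, 0]},
])

```text
time: 8.5
position: [0.6369, 0.0923, 0.0962]
eef_rot: [0.735, 0.678, -0.0, -0.0]
wrist_force: [0.7, -0.4, -1.1]
width: 0.251
grasp_force: 35.0
```

arm_command([
  {"offset": [0, 0, 0.004], "rot": [0, 0, 0]},
  {"offset": [0, 0, 0.004], "rot": [0, 0, 0]},
  {"offset": [0, 0, 0], "rot": [0, 0, 0]},
  {"offset": [0, 0, 0], "rot": [0, 0, 0]},
])

```text
time: 8.83
position: [0.6375, 0.0923, 0.0953]
eef_rot: [0.735, 0.678, 0.0, 0.0]
wrist_force: [-0.2, 0.2, -1.0]
width: 0.255
grasp_force: 35.0
```

```bash
python3 -c "
from h import *
pose()"
```

```text
t 8.83 tcp [637.5  92.3  95.3] toolY -4.63 zax [ 0.001  0.    -1.   ] F [-0.2  0.2 -1. ] w 0.255 g 35.0
```

arm_command([
  {"offset": [0, 0, 0.004], "rot": [0, 0, 0]},
  {"offset": [0, 0, 0.004], "rot": [0, 0, 0]},
  {"offset": [0, 0, 0], "rot": [0, 0, 0]},
  {"offset": [0, 0, 0], "rot": [0, 0, 0]},
])

```text
time: 9.17
position: [0.6372, 0.0923, 0.0928]
eef_rot: [0.735, 0.678, -0.0, -0.0]
wrist_force: [0.4, -0.3, -2.8]
width: 0.248
grasp_force: 35.0
```

arm_command([
  {"offset": [0, 0, 0.004], "rot": [0, 0, 0]},
  {"offset": [0, 0, 0], "rot": [0, 0, 0]},
  {"offset": [0, 0, 0], "rot": [0, 0, 0]},
])

```text
time: 9.42
position: [0.6373, 0.0922, 0.0918]
eef_rot: [0.735, 0.678, -0.0, -0.0]
wrist_force: [0.2, -0.4, -1.6]
width: 0.251
grasp_force: 35.0
```

arm_command([
  {"offset": [0, 0, 0.004], "rot": [0, 0, 0]},
  {"offset": [0, 0, 0], "rot": [0, 0, 0]},
  {"offset": [0, 0, 0], "rot": [0, 0, 0]},
])

```text
time: 9.67
position: [0.6373, 0.0923, 0.0909]
eef_rot: [0.735, 0.678, -0.0, -0.0]
wrist_force: [0.1, 0.4, -0.8]
width: 0.251
grasp_force: 35.0
```

arm_command([
  {"offset": [0, -0.015, 0], "rot": [0, 0, 0]},
  {"offset": [0, -0.03, 0], "rot": [0, 0, 0]},
  {"offset": [0, -0.03, 0], "rot": [0, 0, 0]},
  {"offset": [0, -0.03, 0], "rot": [0, 0, 0]},
  {"offset": [0, -0.03, 0], "rot": [0, 0, 0]},
])

```text
time: 10.08
position: [0.6026, 0.0951, 0.0908]
eef_rot: [0.735, 0.678, -0.0, -0.0]
wrist_force: [-1.1, 0.5, -1.2]
width: 0.252
grasp_force: 35.0
```

arm_command([
  {"offset": [0, -0.03, 0], "rot": [0, 0, 0]},
  {"offset": [0, -0.03, 0], "rot": [0, 0, 0]},
  {"offset": [0, -0.03, 0], "rot": [0, 0, 0]},
  {"offset": [0, -0.03, 0], "rot": [0, 0, 0]},
  {"offset": [0, -0.03, 0], "rot": [0, 0, 0]},
  {"offset": [0, -0.03, 0], "rot": [0, 0, 0]},
])

```text
time: 10.58
position: [0.5581, 0.0987, 0.0909]
eef_rot: [0.735, 0.678, 0.0, 0.0]
wrist_force: [0.4, 0.5, -1.3]
width: 0.253
grasp_force: 35.0
```

arm_command([
  {"offset": [0, -0.03, 0], "rot": [0, 0, 0]},
  {"offset": [0, -0.03, 0], "rot": [0, 0, 0]},
  {"offset": [0, -0.03, 0], "rot": [0, 0, 0]},
  {"offset": [0, -0.03, 0], "rot": [0, 0, 0]},
  {"offset": [0, -0.03, 0], "rot": [0, 0, 0]},
  {"offset": [0, -0.03, 0], "rot": [0, 0, 0]},
  {"offset": [0, -0.03, 0], "rot": [0, 0, 0]},
  {"offset": [0, -0.03, 0], "rot": [0, 0, 0]},
  {"offset": [0, -0.03, 0], "rot": [0, 0, 0]},
  {"offset": [0, 0, 0], "rot": [0, 0, 0]},
])

```text
time: 11.42
position: [0.4905, 0.1042, 0.091]
eef_rot: [0.735, 0.678, -0.0, -0.0]
wrist_force: [1.1, 0.1, -1.5]
width: 0.252
grasp_force: 35.0
```

arm_command([
  {"offset": [0, 0, -0.06], "rot": [0, 0, 0]},
  {"offset": [0, 0, -0.12], "rot": [0, 0, 0]},
  {"offset": [0, 0, -0.14], "rot": [0, 0, 0]},
  {"offset": [0, 0, -0.12], "rot": [0, 0, 0]},
  {"offset": [-0.06, 0, -0.02], "rot": [0, 0, 0]},
  {"offset": [-0.12, 0, 0], "rot": [0, 0, 0]},
  {"offset": [-0.1, 0, 0], "rot": [0, 0, 0]},
  {"offset": [-0.04, 0, 0], "rot": [0, 0, 0]},
  {"offset": [0, 0, 0], "rot": [0, 0, 0]},
])

```text
time: 12.17
position: [0.485, 0.0228, 0.2059]
eef_rot: [0.736, 0.677, 0.0, 0.0]
wrist_force: [-0.5, -0.6, -1.1]
width: 0.25
grasp_force: 35.0
```

Run:
```python
from h import *
pose();im=ctrl.get_image("wrist")[:,:,::-1];cv2.imwrite("pics/w4.png",im)
```

```text
t 12.17 tcp [485.   22.8 205.9] toolY -4.8 zax [ 0. -0. -1.] F [-0.5 -0.6 -1.1] w 0.25 g 35.0
```

View pics/w4.png

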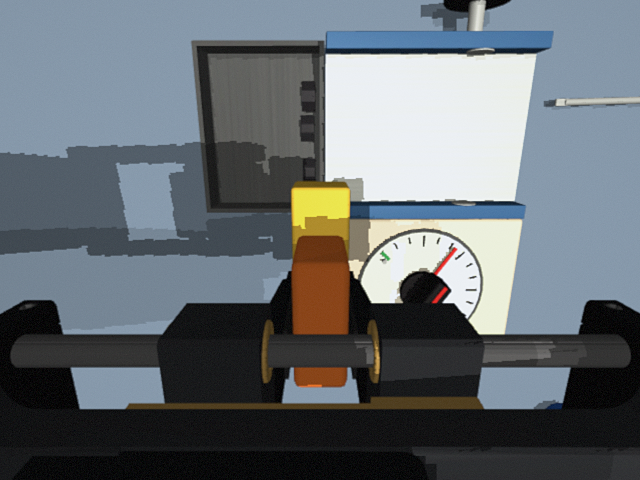

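The plate is bare and all three pieces lie in the tray, at (308,97), (307,128) and (308,168). The pointer has not moved. Next I return the scraper.

arm_command([
  {"offset": [0, 0, 0], "rot": [0, 0, -0.024]},
  {"offset": [0, 0, 0], "rot": [0, 0, -0.023]},
  {"offset": [-0.06, 0.005, 0], "rot": [0, 0, 0]},
  {"offset": [-0.12, 0.011, 0], "rot": [0, 0, 0]},
  {"offset": [-0.16, 0.014, 0], "rot": [0, 0, 0]},
  {"offset": [-0.16, 0.014, 0], "rot": [0, 0, 0]},
  {"offset": [-0.16, 0.014, 0], "rot": [0, 0, 0]},
  {"offset": [-0.16, 0.014, 0], "rot": [0, 0, 0]},
  {"offset": [-0.16, 0.014, 0], "rot": [0, 0, 0]},
  {"offset": [-0.16, 0.014, 0], "rot": [0, 0, 0]},
])

```text
time: 13.05
position: [0.5087, -0.2616, 0.2056]
eef_rot: [0.709, 0.705, 0.0, -0.0]
wrist_force: [1.2, 0.0, -1.0]
width: 0.253
grasp_force: 35.0
```

arm_command([
  {"offset": [-0.15, 0.013, 0], "rot": [0, 0, 0]},
  {"offset": [-0.09, 0.008, 0], "rot": [0, 0, 0]},
  {"offset": [-0.037, 0.003, 0], "rot": [0, 0, 0]},
  {"offset": [0, 0, 0], "rot": [0, 0, 0]},
  {"offset": [0, 0, 0], "rot": [0, 0, 0]},
  {"offset": [0, 0, 0], "rot": [0, 0, 0]},
])

```text
time: 13.55
position: [0.514, -0.3283, 0.2056]
eef_rot: [0.709, 0.705, 0.0, -0.001]
wrist_force: [-1.1, 0.2, -0.8]
width: 0.255
grasp_force: 35.0
```

```bash
python3 -c "
from h import *
pose()"
```

```text
t 13.55 tcp [ 514.  -328.3  205.6] toolY -0.31 zax [-0.     0.001 -1.   ] F [-1.1  0.2 -0.8] w 0.255 g 35.0
```

arm_command([
  {"offset": [-0.014, -0.009, 0], "rot": [0, 0, 0.004]},
  {"offset": [0, 0, 0.06], "rot": [0, 0, 0]},
  {"offset": [0, 0, 0.12], "rot": [0, 0, 0]},
  {"offset": [0, 0, 0.13], "rot": [0, 0, 0]},
  {"offset": [0, 0, 0.13], "rot": [0, 0, 0]},
  {"offset": [0, 0, 0.1], "rot": [0, 0, 0]},
  {"offset": [0, 0, 0.05], "rot": [0, 0, 0]},
  {"offset": [0, 0, 0.024], "rot": [0, 0, 0]},
  {"offset": [0, 0, 0], "rot": [0, 0, 0]},
  {"offset": [0, 0, 0], "rot": [0, 0, 0]},
])

```text
time: 14.38
position: [0.5124, -0.3341, 0.0541]
eef_rot: [0.712, 0.703, 0.0, 0.001]
wrist_force: [0.4, -0.2, -0.8]
width: 0.251
grasp_force: 35.0
```

arm_command([
  {"offset": [0, 0, 0.004], "rot": [0, 0, 0]},
  {"offset": [0, 0, 0.001], "rot": [0, 0, 0]},
  {"offset": [0, 0, 0], "rot": [0, 0, 0]},
  {"offset": [0, 0, 0], "rot": [0, 0, 0]},
])

```text
time: 14.72
position: [0.5118, -0.334, 0.0522]
eef_rot: [0.712, 0.702, 0.0, 0.001]
wrist_force: [-0.2, -0.0, -1.0]
width: 0.249
grasp_force: 35.0
```

```bash
python3 -c "
from h import *
pose()"
```

```text
t 14.72 tcp [ 511.8 -334.    52.2] toolY -0.76 zax [ 0.001 -0.001 -1.   ] F [-0.2 -0.  -1. ] w 0.249 g 35.0
```

arm_command([
  {"offset": [0.009, 0, 0.004], "rot": [0, 0, 0]},
  {"offset": [0, 0, 0.004], "rot": [0, 0, 0]},
  {"offset": [0, 0, 0.004], "rot": [0, 0, 0]},
  {"offset": [0, 0, 0], "rot": [0, 0, 0]},
  {"offset": [0, 0, 0], "rot": [0, 0, 0]},
])

```text
time: 15.13
position: [0.5116, -0.3314, 0.0488]
eef_rot: [0.712, 0.702, 0.0, 0.0]
wrist_force: [-2.3, 2.0, 4.4]
width: 0.255
grasp_force: 35.0
```

arm_command([
  {"offset": [0, 0, 0.002], "rot": [0, 0, 0]},
  {"offset": [0, 0, 0], "rot": [0, 0, 0]},
  {"offset": [0, 0, 0], "rot": [0, 0, 0]},
])

```text
time: 15.38
position: [0.5116, -0.3314, 0.0488]
eef_rot: [0.712, 0.702, 0.0, -0.0]
wrist_force: [-2.6, 2.9, 7.0]
width: 0.251
grasp_force: 35.0
```

Contact is made, so I release. Opening to 0.6 is enough, and then I lift.

arm_command([
  {"offset": [0, 0, 0], "rot": [0, 0, 0]},
  {"offset": [0, 0, 0], "rot": [0, 0, 0]},
  {"offset": [0, 0, 0], "rot": [0, 0, 0]},
  {"offset": [0, 0, 0], "rot": [0, 0, 0]},
  {"offset": [0, 0, 0], "rot": [0, 0, 0]},
  {"offset": [0, 0, 0], "rot": [0, 0, 0]},
], claw=0.65)

```text
time: 15.88
position: [0.5113, -0.3313, 0.0474]
eef_rot: [0.712, 0.702, -0.0, -0.0]
wrist_force: [0.7, 0.1, 1.0]
width: 0.613
grasp_force: 0.0
```

arm_command([
  {"offset": [0, 0, -0.03], "rot": [0, 0, 0]},
  {"offset": [0, 0, -0.08], "rot": [0, 0, 0]},
  {"offset": [0, 0, -0.14], "rot": [0, 0, 0]},
  {"offset": [0, 0, -0.15], "rot": [0, 0, 0]},
  {"offset": [0, 0, -0.15], "rot": [0, 0, 0]},
  {"offset": [0, 0, -0.1], "rot": [0, 0, 0]},
  {"offset": [0, 0, -0.05], "rot": [0, 0, 0]},
  {"offset": [0, 0, 0], "rot": [0, 0, 0]},
  {"offset": [0, 0, 0], "rot": [0, 0, 0]},
])

```text
time: 16.63
position: [0.5112, -0.3313, 0.2224]
eef_rot: [0.712, 0.702, -0.0, 0.0]
wrist_force: [0.2, 0.9, -0.5]
width: 0.653
grasp_force: 0.0
```

Run:
```python
from h import *
pose();P=ctrl.camera_params("wrist");im=np.ascontiguousarray(ctrl.get_image("wrist")[:,:,::-1]);cv2.imwrite("pics/w5.png",im)
roi=(250,100,400,290)
c=blobs(im,(20,150,60),(35,255,255),roi)[0];print("foot",cv2.boundingRect(blobs(im,(5,150,60),(35,255,255),roi)[0]),rect("wrist",blobs(im,(5,150,60),(35,255,255),roi)[0],.029))
for c in blobs(im,(0,0,0),(180,255,75),roi)[:2]:print("dark",cv2.boundingRect(c),rect("wrist",c,.003))
```

```text
t 16.63 tcp [ 511.2 -331.3  222.4] toolY -0.76 zax [ 0. -0. -1.] F [ 0.2  0.9 -0.5] w 0.653 g 0.0
foot (305, 160, 32, 107) [ 512.3 -330.8  107.8   30.5   89.1]
dark (270, 138, 97, 137) [ 509.8 -330.5  147.2   98.4   89.1]
dark (381, 271, 19, 19) [ 590.1 -412.3   21.9   20.6   89.3]
```

View pics/w5.png

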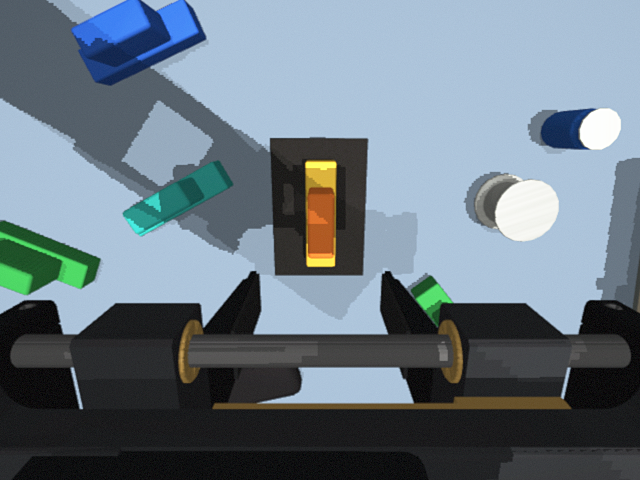

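The scraper stands on the mat, with its foot centre 2.5 mm from the mat's centre and the yaws matching. Next is the knob.

arm_command([
  {"offset": [0, 0, 0], "rot": [0, 0, 0.069]},
  {"offset": [0, 0, 0], "rot": [0, 0, 0.069]},
  {"offset": [0, 0, 0], "rot": [0, 0, 0.069]},
  {"offset": [0, 0, 0], "rot": [0, 0, 0.069]},
  {"offset": [0, 0, 0], "rot": [0, 0, 0.069]},
  {"offset": [0, 0, 0], "rot": [0, 0, 0.069]},
  {"offset": [0, 0, 0], "rot": [0, 0, 0]},
])

```text
time: 17.27
position: [0.5102, -0.3304, 0.2189]
eef_rot: [0.899, 0.437, -0.001, -0.003]
wrist_force: [0.2, -0.2, -0.7]
width: 0.644
grasp_force: 0.0
```

arm_command([
  {"offset": [0.056, -0.038, 0], "rot": [0, 0, 0]},
  {"offset": [0.112, -0.076, 0], "rot": [0, 0, 0]},
  {"offset": [0.112, -0.076, 0], "rot": [0, 0, 0]},
  {"offset": [0.112, -0.076, 0], "rot": [0, 0, 0]},
  {"offset": [0.112, -0.076, 0], "rot": [0, 0, 0]},
  {"offset": [0.112, -0.076, 0], "rot": [0, 0, 0]},
  {"offset": [0.112, -0.076, 0], "rot": [0, 0, 0]},
  {"offset": [0.053, -0.036, 0], "rot": [0, 0, 0]},
  {"offset": [0, 0, 0], "rot": [0, 0, 0]},
  {"offset": [0, 0, 0], "rot": [0, 0, 0]},
])

```text
time: 18.1
position: [0.5266, -0.0946, 0.2215]
eef_rot: [0.898, 0.44, -0.001, -0.001]
wrist_force: [0.2, -0.2, -0.1]
width: 0.652
grasp_force: 0.0
```

Run:
```python
from h import *
import pickle
pose();P=ctrl.camera_params("wrist");im=ctrl.get_image("wrist")[:,:,::-1];cv2.imwrite("pics/w6.png",im);pickle.dump(P,open("w6.pkl","wb"))
```

```text
t 18.1 tcp [526.6 -94.6 221.5] toolY -37.79 zax [-0.002  0.    -1.   ] F [ 0.2 -0.2 -0.1] w 0.652 g 0.0
```

View pics/w6.png

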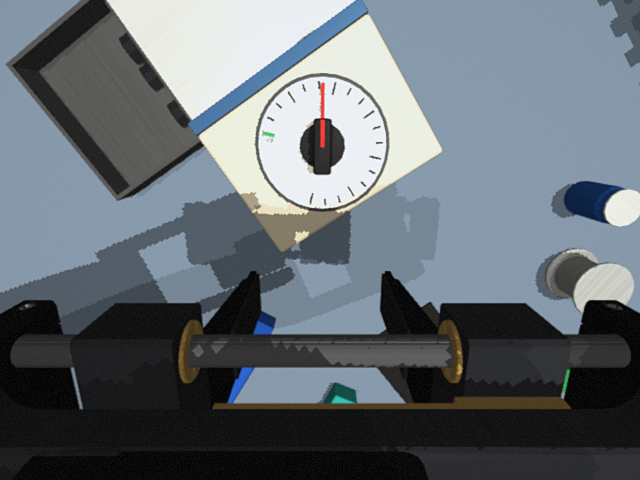

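The bar and pointer are vertical in the wrist image: bar u 314–331, v 119–174, pointer tip at (322,84). The dial circle spans u 256–389 and v 74–210, and the green mark is at (268,135).

Run:
```python
from h import *
import pickle
P=pickle.load(open("w6.pkl","rb"))
q=lambda u,z:np.round(ray("wrist",u,z,P)*1000,1)
im=cv2.imread('pics/w6.png')
print("dial pts",(D:=q([(256,142),(389,142),(322,74),(322,210)],.066)).tolist(),D.mean(0))
print("bar corners top",(B:=q([(314,119),(331,119),(314,174),(331,174)],.099)).tolist(),B.mean(0))
t=q([(322,84)],.066)[0];g=q([(268,135)],.066)[0]
for n,c in(("dial",D.mean(0)),("bar",B.mean(0))):
  for p in(t,g): print(n,p,np.degrees(np.arctan2(*(p-c)[::-1])))
e=(B[0]+B[1]-B[2]-B[3])/2;print("bar dir",np.degrees(np.arctan2(e[1],e[0])),np.hypot(*e))
```

```text
dial pts [[529.1, -5.4], [617.9, -74.2], [605.5, 2.2], [537.4, -85.9]] [572.475 -40.825]
bar corners top [[579.0, -22.2], [588.9, -29.9], [554.0, -54.0], [564.4, -62.1]] [571.575 -42.05 ]
dial [600.9  -3.7] 52.56028823583986
dial [540.8  -7.3] 133.374712272676
bar [600.9  -3.7] 52.596029769237624
bar [540.8  -7.3] 131.52847071116452
bar dir 52.28028908399365 40.45444969345156
```

arm_command([
  {"offset": [0.06, 0.003, 0], "rot": [0, 0, 0]},
  {"offset": [0.1, 0.004, 0], "rot": [0, 0, 0]},
  {"offset": [0.08, 0.003, 0], "rot": [0, 0, 0]},
  {"offset": [0.038, 0.002, 0], "rot": [0, 0, 0]},
  {"offset": [0, 0, 0.06], "rot": [0, 0, 0]},
  {"offset": [0, 0, 0.12], "rot": [0, 0, 0]},
  {"offset": [0, 0, 0.12], "rot": [0, 0, 0]},
  {"offset": [0, 0, 0.1], "rot": [0, 0, 0]},
  {"offset": [0, 0, 0.05], "rot": [0, 0, 0]},
  {"offset": [0, 0, 0], "rot": [0, 0, 0]},
])

```text
time: 18.98
position: [0.5696, -0.0435, 0.1059]
eef_rot: [0.899, 0.438, -0.003, -0.002]
wrist_force: [-0.6, 0.1, -0.0]
width: 0.648
grasp_force: 0.0
```

arm_command([
  {"offset": [0, 0, 0], "rot": [0, 0, 0]},
  {"offset": [0, 0, 0], "rot": [0, 0, 0]},
])

```text
time: 19.15
position: [0.5737, -0.0437, 0.1121]
eef_rot: [0.899, 0.438, 0.001, 0.001]
wrist_force: [-0.4, 0.2, 1.1]
width: 0.648
grasp_force: 0.0
```

```bash
python3 -c "
from h import *
pose()"
```

```text
t 19.15 tcp [573.7 -43.7 112.1] toolY -38.05 zax [ 0.003 -0.001 -1.   ] F [-0.4  0.2  1.1] w 0.648 g 0.0
```

arm_command([
  {"offset": [0.002, -0.01, 0], "rot": [0, 0, 0.004]},
  {"offset": [0, 0, 0.04], "rot": [0, 0, 0]},
  {"offset": [0, 0, 0.04], "rot": [0, 0, 0]},
  {"offset": [0, 0, 0.012], "rot": [0, 0, 0]},
  {"offset": [0, 0, 0], "rot": [0, 0, 0]},
  {"offset": [0, 0, 0], "rot": [0, 0, 0]},
  {"offset": [0, 0, 0], "rot": [0, 0, 0]},
  {"offset": [0, 0, 0], "rot": [0, 0, 0]},
])

```text
time: 19.82
position: [0.5711, -0.0411, 0.0875]
eef_rot: [0.9, 0.435, 0.0, 0.0]
wrist_force: [0.9, -1.4, -0.5]
width: 0.652
grasp_force: 0.0
```

```bash
python3 -c "
from h import *
pose()"
```

```text
t 19.82 tcp [571.1 -41.1  87.5] toolY -38.38 zax [ 0.001 -0.    -1.   ] F [ 0.9 -1.4 -0.5] w 0.652 g 0.0
```

arm_command([
  {"offset": [0, 0, 0], "rot": [0, 0, -0.008]},
  {"offset": [0, 0, 0], "rot": [0, 0, 0]},
  {"offset": [0, 0, 0], "rot": [0, 0, 0]},
  {"offset": [0, 0, 0], "rot": [0, 0, 0]},
  {"offset": [0, 0, 0], "rot": [0, 0, 0]},
  {"offset": [0, 0, 0], "rot": [0, 0, 0]},
  {"offset": [0, 0, 0], "rot": [0, 0, 0]},
  {"offset": [0, 0, 0], "rot": [0, 0, 0]},
  {"offset": [0, 0, 0], "rot": [0, 0, 0]},
  {"offset": [0, 0, 0], "rot": [0, 0, 0]},
], claw=0, grip_force=15)

```text
time: 20.65
position: [0.57, -0.0406, 0.0871]
eef_rot: [0.898, 0.441, -0.001, -0.001]
wrist_force: [-3.7, 2.0, 3.4]
width: 0.147
grasp_force: 15.0
```

arm_command([
  {"offset": [0, 0, 0], "rot": [0, 0, 0]},
  {"offset": [0, 0, 0], "rot": [0, 0, 0]},
])

```text
time: 20.82
position: [0.57, -0.0406, 0.0871]
eef_rot: [0.898, 0.441, -0.001, -0.001]
wrist_force: [-4.6, 1.9, 3.8]
width: 0.145
grasp_force: 15.0
```

```bash
python3 -c "
from h import *
pose();print(ctrl.get_obs()['ft_torque'])"
```

```text
t 20.82 tcp [570.  -40.6  87.1] toolY -37.66 zax [-0.002  0.001 -1.   ] F [-4.6  1.9  3.8] w 0.145 g 15.0
[ 0.41175098  0.93159663 -0.09544893]
```

arm_command([
  {"offset": [0, 0, 0], "rot": [0, 0, -0.04]},
  {"offset": [0, 0, 0], "rot": [0, 0, -0.07]},
  {"offset": [0, 0, 0], "rot": [0, 0, -0.07]},
  {"offset": [0, 0, 0], "rot": [0, 0, -0.07]},
  {"offset": [0, 0, 0], "rot": [0, 0, -0.07]},
  {"offset": [0, 0, 0], "rot": [0, 0, -0.07]},
  {"offset": [0, 0, 0], "rot": [0, 0, -0.07]},
  {"offset": [0, 0, 0], "rot": [0, 0, -0.07]},
  {"offset": [0, 0, 0], "rot": [0, 0, -0.07]},
  {"offset": [0, 0, 0], "rot": [0, 0, -0.07]},
])

```text
time: 21.65
position: [0.5693, -0.0405, 0.0871]
eef_rot: [0.552, 0.834, -0.001, -0.002]
wrist_force: [-7.7, 3.8, 6.7]
width: 0.144
grasp_force: 15.0
```

arm_command([
  {"offset": [0, 0, 0], "rot": [0, 0, -0.06]},
  {"offset": [0, 0, 0], "rot": [0, 0, -0.06]},
  {"offset": [0, 0, 0], "rot": [0, 0, 0]},
  {"offset": [0, 0, 0], "rot": [0, 0, 0]},
])

```text
time: 21.98
position: [0.5691, -0.0406, 0.0871]
eef_rot: [0.474, 0.881, -0.001, -0.002]
wrist_force: [-8.9, 4.0, 6.7]
width: 0.147
grasp_force: 15.0
```

```bash
python3 -c "
from h import *
pose();print(ctrl.get_obs()['ft_torque'])"
```

```text
t 21.98 tcp [569.1 -40.6  87.1] toolY 33.47 zax [-0.004  0.001 -1.   ] F [-8.9  4.   6.7] w 0.147 g 15.0
[0.45913525 1.40861904 0.06584053]
```

arm_command([
  {"offset": [0.004, -0.007, -0.002], "rot": [0, 0, -0.022]},
  {"offset": [0, 0, 0], "rot": [0, 0, -0.022]},
  {"offset": [0, 0, 0], "rot": [0, 0, -0.022]},
  {"offset": [0, 0, 0], "rot": [0, 0, 0]},
  {"offset": [0, 0, 0], "rot": [0, 0, 0]},
])

```text
time: 22.4
position: [0.5689, -0.0407, 0.0872]
eef_rot: [0.428, 0.904, 0.001, 0.0]
wrist_force: [0.9, 4.3, -2.7]
width: 0.147
grasp_force: 15.0
```

```bash
python3 -c "
from h import *
pose();print(ctrl.get_obs()['ft_torque'])"
```

```text
t 22.4 tcp [568.9 -40.7  87.2] toolY 39.33 zax [ 0.001  0.001 -1.   ] F [ 0.9  4.3 -2.7] w 0.147 g 15.0
[ 0.69927731 -0.19336392  0.06196236]
```

arm_command([
  {"offset": [0, 0, 0], "rot": [0, 0, -0.011]},
  {"offset": [0, 0, 0], "rot": [0, 0, -0.011]},
  {"offset": [0, 0, 0], "rot": [0, 0, 0]},
  {"offset": [0, 0, 0], "rot": [0, 0, 0]},
])

```text
time: 22.73
position: [0.5689, -0.0407, 0.0872]
eef_rot: [0.412, 0.911, 0.001, -0.0]
wrist_force: [2.3, 5.5, -4.0]
width: 0.148
grasp_force: 15.1
```

```bash
python3 -c "
from h import *
pose();print(ctrl.get_obs()['ft_torque'])"
```

```text
t 22.73 tcp [568.9 -40.7  87.2] toolY 41.32 zax [ 0.     0.001 -1.   ] F [ 2.3  5.5 -4. ] w 0.148 g 15.1
[ 0.84741776 -0.41495581 -0.3425682 ]
```

The moment stepped from +0.06 to −0.34 N m, so the knob is on its stop. I release it and lift clear.

arm_command([
  {"offset": [0, 0, 0], "rot": [0, 0, 0]},
  {"offset": [0, 0, 0], "rot": [0, 0, 0]},
  {"offset": [0, 0, 0], "rot": [0, 0, 0]},
  {"offset": [0, 0, 0], "rot": [0, 0, 0]},
  {"offset": [0, 0, 0], "rot": [0, 0, 0]},
  {"offset": [0, 0, 0], "rot": [0, 0, 0]},
], claw=0.6)

```text
time: 23.23
position: [0.5689, -0.0415, 0.0879]
eef_rot: [0.412, 0.911, -0.0, 0.0]
wrist_force: [-0.3, 0.6, -0.0]
width: 0.511
grasp_force: 0.0
```

arm_command([
  {"offset": [0, 0, -0.04], "rot": [0, 0, 0]},
  {"offset": [0, 0, -0.1], "rot": [0, 0, 0]},
  {"offset": [0, 0, -0.14], "rot": [0, 0, 0]},
  {"offset": [0, 0, -0.14], "rot": [0, 0, 0]},
  {"offset": [0, 0, -0.1], "rot": [0, 0, 0]},
  {"offset": [-0.1, 0, -0.02], "rot": [0, 0, 0]},
  {"offset": [-0.15, 0, 0], "rot": [0, 0, 0]},
  {"offset": [-0.1, 0, 0], "rot": [0, 0, 0]},
  {"offset": [0, 0, 0], "rot": [0, 0, 0]},
  {"offset": [0, 0, 0], "rot": [0, 0, 0]},
])

```text
time: 24.07
position: [0.6269, -0.1077, 0.223]
eef_rot: [0.412, 0.911, 0.0, -0.0]
wrist_force: [-0.7, -0.2, 0.8]
width: 0.597
grasp_force: 0.0
```

Run:
```python
from h import *
pose();P=ctrl.camera_params("wrist");im=np.ascontiguousarray(ctrl.get_image("wrist")[:,:,::-1]);cv2.imwrite("pics/w7.png",im)
c=max((c for c in blobs(im,(0,150,80),(6,255,255),(200,40,420,260),3)),key=cv2.contourArea)
p=ray("wrist",c.reshape(-1,2),.066,P)*1000
v=cv2.fitLine(p.astype(np.float32),cv2.DIST_L2,0,.01,.01).ravel();print("pointer",cv2.boundingRect(c),np.degrees(np.arctan2(v[1],v[0])))
tip=p[np.argmax(np.hypot(*(p-[570.5,-41]).T))];d=tip-[570.5,-41];print(tip,np.degrees(np.arctan2(d[1],d[0])))
```

```text
t 24.07 tcp [ 626.9 -107.7  223. ] toolY 41.28 zax [-0.  0. -1.] F [-0.7 -0.2  0.8] w 0.597 g 0.0
pointer (319, 57, 6, 64) -49.798203
[540.11221562  -3.72616504] 129.1889081907621
```

View pics/w7.png

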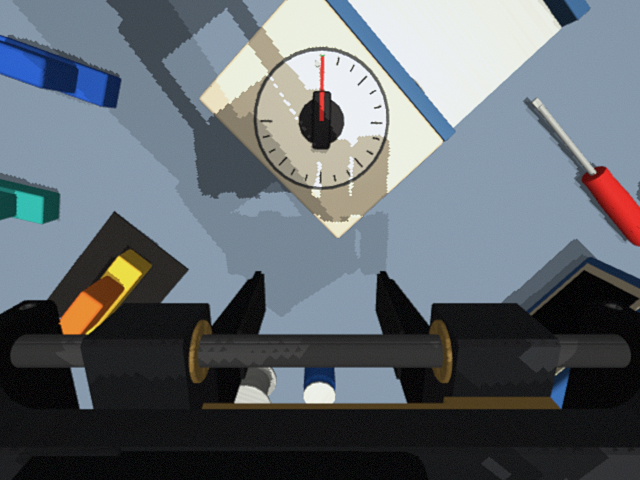

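The pointer (u≈322, v 57–121) now covers the green mark at 130.2°, against an expected 130.4°. Everything else is in place, and the gripper is clear of everything.

```bash
python3 -c "
from cell import ctrl
print(ctrl.sign_off())"
```

```text
the job is handed in; nothing more can be done
None
```

I've handed the job in: all three pieces are in the catch tray, the scraper stands about 2.5 mm from the middle of its mat, the red pointer is on its zero stop, and I touched nothing else on the bench (about 24 s of the 72 s used).

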